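Clear the board tester and hold its lever down in the green

TASK

Test the circuit board that lies in the board tester. A red screwdriver was left lying across the board: lift it off and lay it flat in the lime tray, then let go of it. Then bring the tester's lever down by the red grip at its end so that it presses the board onto its contact pins, stop with the pointer in the green part of the scale (never down in the red), keep it there for at least three seconds while the test runs, and finish while still holding the lever down in the green; leave the fuse box and the side cutters where they are and the board in its nest.

Things in the scene. Friction and masses are not known exactly. Their poses are not given: they have to be found in the camera images.
- tester: Board tester fixed on the bench: black box, aluminium deck 85 mm above the bench. Origin at bench level under the centre of the nest (recess in the deck with the board); x to its back, y to its left, z up. Deck from x = -56 to 62, y = -98 to 46 mm. The lever is hinged at the back and swings in the plane y = 0; beside it, at y = 41, stands the scale: white, then green, red at the low end.
- lever_pin (a point): Centre of the lever's hinge pin, at (40, 0, 89) mm in the tester's frame. The pin lies along the tester's y. The upright scale is a sector of 58 mm radius, its top 147 mm above the bench about it; the lever's thin black needle points to it.
- press_lever (a joint): Lever angle, rad: 0 = at rest, raised to 88 degrees above level; grows as it comes forward and down; springs return it to 0 when let go. Two pads under it, 45 mm before the pin, touch the board at about 1.03; green is 1.14 to 1.22 (middle 1.18, 21 degrees above level); hard stop at 1.25. Force at the grip, across the lever: 1 to 3 N until the pads touch, then 4 N, rising to 7 to 9 N in the green.
- grip (a point): Centre of the red grip: a sleeve of 25 mm diameter, 54 mm long, lying along the tester's y across the lever's end, turning freely on its axle between the two prongs of a fork (open 45 mm behind it), 163 mm from the pin. In the tester's frame it goes on an arc from (36, 0, 252) mm at rest to (-112, 0, 147) mid green. Its height: 169 mm when the pads touch, 154 to 140 in the green, 137 at the stop.
- nest_plate (a joint): Travel of the sprung plate under the board onto the contact pins, m: 0 = up, 0.009 = end of stroke; green is 0.004 to 0.008, the middle 0.006. Once the pads touch it moves 1 mm for each 0.025 rad of the lever. Its springs take 14 N at 4 mm, 22 N at 8 mm.
- board: Green circuit board, 40 x 62 x 13 mm, loose in the nest, its face 7 mm below the deck, its long side along the tester's y. Origin under its centre.
- screwdriver: Screwdriver 142 mm long, about 50 g, lying on the deck across the nest, handle to the tester's right (-y), its end over the edge. Origin under its middle; its y axis runs along the tool to the handle's end: red handle, 19 mm thick, from y = 3 to 71 mm, 5 mm blade from 3 to -66 mm; axis 9 mm above the origin. The raised foot hangs just behind it, 40 mm above the deck.
- tray: Lime plastic tray, loose on the bench, open at the top, 133 x 210 mm over its rim, 40 mm high, walls 2 mm; inside at least 112 x 190 mm, bottom practically at bench level. Origin under its centre; x across, y along its length. To its right stands an open laptop, screen 260 mm high, to its left a parts cabinet 176 mm high.
- fuse_box: Yellow box of fuses, 30 x 52 x 22 mm, a bystander. Origin under its centre.
- side_cutters: Side cutters with black handles, 42 x 125 x 11 mm, a bystander. Origin under the centre.

How it is judged:
By the outcome, as a careful person would: the job done as asked, in the order asked, and still so for the second after the job is handed in, while the arm keeps its last pose, push and grip.
It also fails if it takes over 58 s, if anything falls off the work surface, if the arm or the gripper's body presses on something with over 40 N, if the wrist force passes 120 N, or if a joint passes its speed limit or range.

ROBOT

A 7-joint arm with a two-finger parallel gripper is mounted at the origin on a cart in front of the work surface, level with it; the furniture and walls round the work are solid. World frame = base frame: x ahead of the robot, y to its left, z up, the work surface at z = 0. Lengths are in m, angles in rad, forces in N, time in s.
With the tool pointing down it reaches from about 0.425 to 0.95 m from the base axis. Payload 4.7 kg.
Tool frame: the origin (TCP) lies at the very end of the fingers, on their centre line; the grasp point (between the pads) lies 19 mm behind it; z points along the fingers, y is the line along which they close (so a half turn about z gives the same grasp; the last joint's range is limited). The gripper opens to 85 mm and grips with 20 to 120 N. Pads are 22 mm wide; open, the fingers measure 114 mm over their backs; the gripper's body (76 mm by 85 mm) begins 54 mm behind the grasp point. The pads swing forward as they close: fully open they stand 13 mm farther back than shut.
Start: joints at [-1.356, 0.469, -0.049, 1.532, 0.024, 1.141, -0.082], TCP at [0.163, 0.655, 0.206] pointing down, gripper open.
Joint ranges: [-2.59, 2.59], [-0.33, 1.99], [-1.39, 1.29], [0.1, 2.45], [-1.04, 4.18], [0.21, 1.99], [-2.66, 2.66]. Speed limits (rad/s): [2.57, 2.57, 3.14, 3.14, 3.14, 3.14, 3.14].

INTERFACE

Orientations are given as a 3x3 rotation matrix whose columns are the frame's x, y, z axes.
In Python, from workcell import arm gives the robot as it stands. Calls block until the motion is done:
- arm.reach(position, orientation): joint-space move of the TCP to a pose.
- arm.move_l(position, attitude=None, rate=0.15): straight line of the TCP; attitude=None keeps the orientation; rate is the mean speed in m/s.
- arm.move_joints(angles): joint-space move.
- arm.move_gripper(opening): finger opening in m; the grip force is fixed at half the most; returns when the fingers have stopped.
- arm.dwell(seconds).
- arm.ik(position, orientation): joint angles nearest the present ones, or None.
- arm.state(): the state.
- arm.get_image(name): name is "side" or "top" or "wrist"; returns the picture (400x640x3 uint8, red, green, blue); there is no depth.
- arm.camera_model(name): a dict with "fx", "fy", "cx", "cy" (pixels), "dist" ([k1, k2, p1, p2, k3] as OpenCV has them; the pictures are not rectified), "pose" (4x4, takes a point from camera to world coordinates). Camera axes: x right, y down, z forward; pixel columns grow to the right and rows downward; lengths in m; the calibration is good to about 2 mm. A picture is of the moment at which its call begins: read the wrist's pose just before it. camera_model takes no time and is no camera call; for the wrist camera it gives the pose at the moment of the call.
A pose or a line that the arm cannot do raises arm.MotionError and nothing moves.
- arm.close_job(): hands the job in; it is judged then, once.
Trained networks look in the newest picture that a camera, given by its name, has taken for a name from the list of things; names that differ only in an ending like _2 or _b are one class to them, and where a whole thing is asked for, a point or a joint stands for the part that bears it (a point fixed in the world has none). Each returns a list of dicts, best first, with "score" (0 to 1); they miss things now and then, are a little off and sometimes report something else, mostly with a low value. They report only what shows in the picture. A call takes as long as a camera call.
- arm.look_for(name, camera): "xy" ([column, row] in pixels, amid what is visible of it).
- arm.landmark_of(name, camera): "xy" ([column, row] in pixels: a listed point, or the origin of a listed thing).
The state is a dict: "time_s": time; "q": joint angles; "dq": joint speeds; "joint_torque": joint torques, N m; "eef_pos": TCP position; "ee_rot": TCP orientation; "ft_force": force on the tool from outside, world axes, zero at the start; "ft_torque": the same for the moment, N m; "opening": finger opening in m; "grasp_force": force on a finger pad.
Only numpy, scipy, OpenCV 4.12 (cv2) and the standard library are available. Lean on these libraries where they do the work, as an engineer would, in place of code of your own. Each camera call takes 0.05 s, during which the arm holds its last target. There are 200 camera calls.

## Working session

There is one attempt and no reset: what is moved stays moved. The work goes in short steps, each a Python script; the robot and the scene stay as the last script left them, time stands still between calls to the robot, and variables do not carry over. Pictures are saved under pics/ and viewed, at most 10 in all, crops included, and the job is handed in when it is done.

```bash
mkdir -p pics; ls
cat > h.py <<'E'
import numpy as np, cv2
from workcell import arm
def ray(cam,xy,m=None):
    m=m or arm.camera_model(cam)
    K=np.array([[m['fx'],0,m['cx']],[0,m['fy'],m['cy']],[0,0,1.]])
    p=cv2.undistortPoints(np.array([[xy]],float),K,np.array(m['dist'],float))[0,0]
    T=np.array(m['pose']); d=T[:3,:3]@[p[0],p[1],1]
    return T[:3,3],d/np.linalg.norm(d)
def atz(cam,xy,z,m=None):
    o,d=ray(cam,xy,m); return o+d*(z-o[2])/d[2]
def tri(rays):
    A=sum(np.eye(3)-np.outer(d,d) for o,d in rays); b=sum((np.eye(3)-np.outer(d,d))@o for o,d in rays)
    x=np.linalg.solve(A,b); return x,[np.linalg.norm(np.cross(x-o,d)) for o,d in rays]
def proj(cam,P):
    m=arm.camera_model(cam);T=np.linalg.inv(np.array(m['pose']))
    K=np.array([[m['fx'],0,m['cx']],[0,m['fy'],m['cy']],[0,0,1.]])
    return cv2.projectPoints(np.atleast_2d(np.array(P,float)),cv2.Rodrigues(T[:3,:3])[0],T[:3,3],K,np.array(m['dist'],float))[0][:,0]
def snap(cam,name):
    im=arm.get_image(cam); cv2.imwrite(f'pics/{name}.png',im[:,:,::-1]); return im
E
python3 - <<'E'
from h import *
np.set_printoptions(precision=3,suppress=True)
for c in('side','top','wrist'):
    snap(c,c+'0'); m=arm.camera_model(c); print(c,np.array(m['pose'])[:3,3])
    for n in('tester','lever_pin','grip','board','screwdriver','tray','fuse_box','side_cutters'):
        l=arm.landmark_of(n,c)[:2]
        print(n,[(np.round(d['xy']),round(d['score'],2)) for d in l], [atz(c,d['xy'],{'lever_pin':.089,'screwdriver':.085,'grip':.252,'board':.07}.get(n,0)) for d in l[:1]])
print(arm.state()['time_s'])
E
```

```text
pics
side [-0.144 -0.605  1.056]
tester [(array([303., 190.]), 0.61)] [array([ 0.637, -0.09 ,  0.   ])]
lever_pin [(array([291., 166.]), 0.77)] [array([ 0.632, -0.06 ,  0.089])]
grip [(array([289., 118.]), 0.93)] [array([ 0.639, -0.06 ,  0.252])]
board [(array([301., 175.]), 0.58), (array([286., 118.]), 0.26)] [array([ 0.63, -0.09,  0.07])]
screwdriver [(array([312., 158.]), 0.5)] [array([ 0.688, -0.094,  0.085])]
tray [(array([329., 284.]), 0.63), (array([285., 120.]), 0.41)] [array([ 0.402, -0.303,  0.   ])]
fuse_box [(array([360., 238.]), 0.63)] [array([ 0.564, -0.308,  0.   ])]
side_cutters [(array([382., 353.]), 0.77)] [array([ 0.306, -0.491,  0.   ])]
top [ 0.39  -0.276  1.155]
tester [(array([230., 152.]), 0.75), (array([254., 160.]), 0.68)] [array([ 0.656, -0.034,  0.   ])]
lever_pin [(array([229., 155.]), 0.72)] [array([ 0.628, -0.049,  0.089])]
grip [(array([215., 134.]), 0.63)] [array([ 0.635, -0.057,  0.252])]
board [(array([248., 154.]), 0.86)] [array([ 0.633, -0.092,  0.07 ])]
screwdriver [(array([335., 243.]), 0.66), (array([250., 131.]), 0.61)] [array([ 0.415, -0.295,  0.085])]
tray [(array([336., 242.]), 0.89)] [array([ 0.421, -0.298,  0.   ])]
fuse_box [(array([335., 187.]), 0.56)] [array([ 0.558, -0.3  ,  0.   ])]
side_cutters [(array([410., 286.]), 0.91)] [array([ 0.307, -0.479,  0.   ])]
wrist [0.084 0.674 0.374]
tester [] []
lever_pin [] []
grip [] []
board [] []
screwdriver [] []
tray [] []
fuse_box [] []
side_cutters [] []
1.35
```

```bash
sleep 1; python3 -c "
import cv2,numpy as np
cv2.imwrite('pics/st0.png',cv2.resize(np.vstack([cv2.imread('pics/side0.png'),cv2.imread('pics/top0.png')]),(480,600)))"
```

```text
(no output)
```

View pics/top0.png

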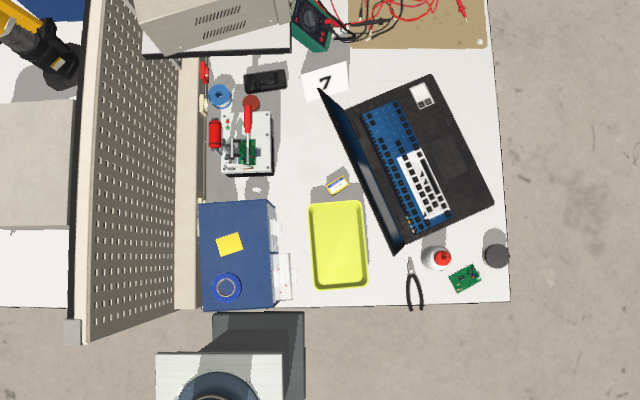

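View pics/side0.png

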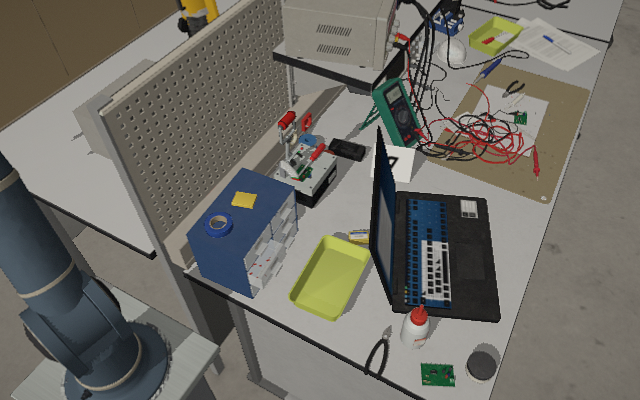

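Run:
```python
from h import *
np.set_printoptions(precision=3,suppress=True)
print('wall front top corner',tri([ray('side',(105,110)),ray('top',(80,343))]))
print('wall back top?',tri([ray('side',(284,3)),ray('top',(100,0))]))
for n,s,t in [('grip',(289,118),(215,134)),('pin',(291,166),(229,155))]: print(n,tri([ray('side',s),ray('top',t)]))
for c in [(205,150),(195,300),(140,50),(290,50),(208,200)]: print(c,[atz('top',c,z) for z in(0,.2,.4)])
print('screen top',[atz('top',c,.26) for c in[(320,90),(392,253)]],'tray',[atz('top',c,.04) for c in[(308,205),(362,200),(368,284),(316,289)]])
st=arm.state();print(st['eef_pos'],st['ee_rot'])
D=np.array([[0,1,0],[1,0,0],[0,0,-1.]])   # tool x=+world y ...
print(np.array(arm.camera_model('wrist')['pose']))
T=st['ee_rot']; print('cam offset tool',np.array(T).T@(np.array(arm.camera_model('wrist')['pose'])[:3,3]-st['eef_pos']))
for R in(np.array([[1,0,0],[0,-1,0],[0,0,-1.]]),np.array([[-1,0,0],[0,1,0],[0,0,-1.]])):
  for p in([.45,-.1,.6],[.63,-.1,.45],[.7,-.1,.087],[.42,-.3,.1],[.63,-.2,.13],[.64,-.05,.25]): print(p,arm.ik(p,R))
print(arm.ik([.12,.45,.6],T),arm.ik([.12,.45,.5],T))
for c,b in(('top0',(180,60,300,200)),):
  im=cv2.imread(f'pics/{c}.png')[b[1]:b[3],b[0]:b[2]]; cv2.imwrite('pics/crop1.png',cv2.resize(im,None,fx=4.2,fy=4.2,interpolation=2))
```

```text
wall front top corner (array([0.268, 0.084, 0.488]), [np.float64(0.0056338524434395056), np.float64(0.005633852443439323)])
wall back top? (array([0.862, 0.107, 0.408]), [np.float64(0.020477491906959588), np.float64(0.020477491906959376)])
grip (array([ 0.636, -0.058,  0.253]), [np.float64(0.0025158955834246044), np.float64(0.00251589558342456)])
pin (array([ 0.631, -0.054,  0.086]), [np.float64(0.0045806116697273335), np.float64(0.004580611669727494)])
(205, 150) [array([0.663, 0.031, 0.   ]), array([ 0.615, -0.022,  0.2  ]), array([ 0.568, -0.075,  0.4  ])]
(195, 300) [array([0.283, 0.054, 0.   ]), array([ 0.301, -0.003,  0.2  ]), array([ 0.32, -0.06,  0.4 ])]
(140, 50) [array([0.947, 0.217, 0.   ]), array([0.85 , 0.132, 0.2  ]), array([0.754, 0.046, 0.4  ])]
(290, 50) [array([ 0.928, -0.191,  0.   ]), array([ 0.834, -0.206,  0.2  ]), array([ 0.741, -0.22 ,  0.4  ])]
(208, 200) [array([0.533, 0.022, 0.   ]), array([ 0.508, -0.03 ,  0.2  ]), array([ 0.483, -0.081,  0.4  ])]
screen top [array([ 0.718, -0.27 ,  0.26 ]), array([ 0.39 , -0.401,  0.26 ])] tray [array([ 0.51 , -0.233,  0.
[... 602 characters left out ...]
66  1.117  2.057 -0.648  0.925 -0.375]
[0.63, -0.2, 0.13] [-0.445  0.78   1.126  1.689 -0.759  1.176 -0.686]
[0.64, -0.05, 0.25] [-0.615  0.505  0.931  1.601 -0.421  1.251 -1.179]
[0.45, -0.1, 0.6] [-0.453 -0.001  0.589  1.267  0.001  1.875  1.707]
[0.63, -0.1, 0.45] [-0.491  0.391  0.902  1.26  -0.304  1.629  1.926]
[0.7, -0.1, 0.087] [-0.215  0.661  0.458  1.58  -0.333  0.979  1.918]
[0.42, -0.3, 0.1] [-0.194  0.487  0.966  2.053 -0.529  0.868  2.644]
[0.63, -0.2, 0.13] [-0.189  0.578  0.636  1.675 -0.391  1.018  2.149]
[0.64, -0.05, 0.25] [-0.434  0.426  0.632  1.591 -0.264  1.211  1.819]
[-1.352  0.036 -0.051  1.23   0.002  1.876 -0.076] [-1.345  0.    -0.055  1.485  0.     1.656 -0.074]
```

View pics/crop1.png

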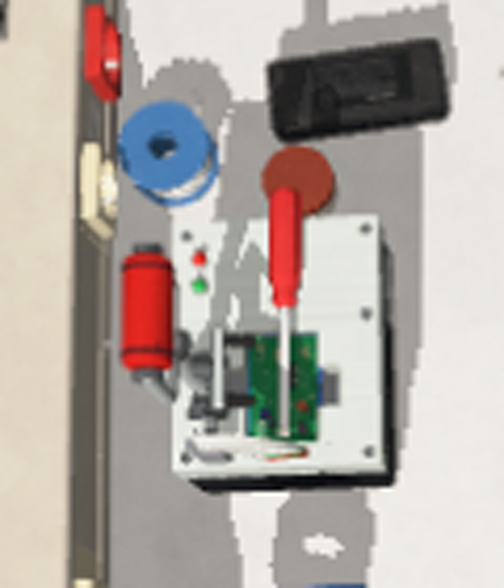

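Run:
```python
from h import *
np.set_printoptions(precision=3,suppress=True)
P=lambda c:(180+c[0]/4.2,60+c[1]/4.2)
for n,c,z in [('hend',(285,190),.094),('hin',(284,300),.094),('tip',(285,430),.094),('c+x-y',(378,215),.085),('c-x-y',(388,470),.085),('c-x+y',(175,470),.085),('c+x+y',(178,215),.085)]: print(n,atz('top',P(c),z))
arm.reach([.12,.45,.6],arm.state()['ee_rot'])
q=np.array(arm.state()['q']); q[0]=0.16;q[2]=0;q[6]=-1.5; arm.move_joints(q)
R=np.array([[1,0,0],[0,-1,0],[0,0,-1.]])
print(arm.state()['eef_pos'],arm.state()['time_s'])
print(arm.ik([.60,-.1,.42],R)); arm.reach([.60,-.1,.42],R)
m=arm.camera_model('wrist'); snap('wrist','w1')
for n,z in(('tester',0),('lever_pin',.089),('grip',.252),('board',.065),('screwdriver',.085)):
  print(n,[(d['xy'],d['score'],atz('wrist',d['xy'],z,m)) for d in arm.landmark_of(n,'wrist')[:2]])
print(arm.state()['time_s'],arm.state()['q'])
```

```text
hend [ 0.747 -0.096  0.094]
hin [ 0.682 -0.096  0.094]
tip [ 0.608 -0.096  0.094]
c+x-y [ 0.733 -0.148  0.085]
c-x-y [ 0.585 -0.153  0.085]
c-x+y [ 0.588 -0.032  0.085]
c+x+y [ 0.737 -0.032  0.085]
[ 0.453 -0.115  0.598] 5.3333
[ 0.122  0.258 -0.035  1.36   0.009  1.524 -1.483]
tester [([315.1, 125.2], 0.89, array([ 0.632, -0.095,  0.   ]))]
lever_pin [([286.5, 131.0], 0.79, array([ 0.63 , -0.047,  0.089]))]
grip []
board [([312.6, 127.8], 0.94, array([ 0.633, -0.091,  0.065]))]
screwdriver [([315.6, 103.6], 0.74, array([ 0.674, -0.097,  0.085])), ([405.0, 225.0], 0.46, array([ 0.455, -0.265,  0.085]))]
6.5583 [ 0.122  0.256 -0.035  1.359  0.009  1.525 -1.483]
```

View pics/w1.png

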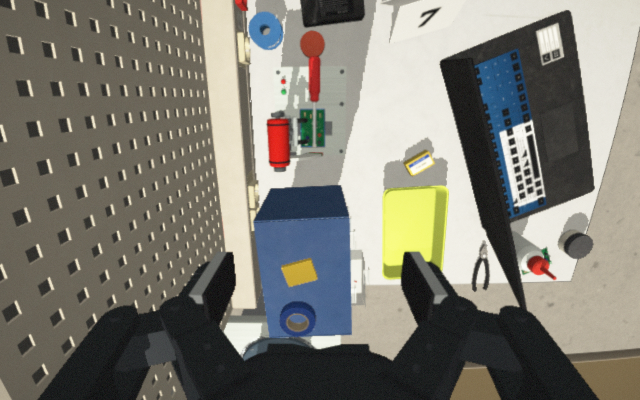

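Run:
```python
from h import *
np.set_printoptions(precision=3,suppress=True)
W=lambda c:ray('wrist',c)
print('shelf',tri([ray('side',(275,46)),ray('top',(144,56))]),tri([ray('side',(372,90)),ray('top',(290,53))]))
print('cap',tri([ray('top',(251,103)),W((312,44))]))
print('handle end',tri([ray('top',(247.9,105.2)),W((314,57))]),'inner',tri([ray('top',(247.6,131.4)),W((315,101))]))
print('grip',tri([ray('top',(215,134)),ray('side',(289,118)),W((278,142))]))
print('wall top edge', tri([ray('side',(105,110)),ray('top',(80,343))])[0], 'strip',[atz('wrist',(205,y),z) for y in(60,) for z in(.1,.25)])
from scipy.spatial.transform import Rotation as Ro
R=Ro.from_euler('y',12,degrees=True).as_matrix()@np.array([[1,0,0],[0,-1,0],[0,0,-1.]])
print(R[:,2])
for T in(R,R@np.diag([-1,-1,1])):
  for p in([.715,-.0965,.087],[.715,-.0965,.3],[.42,-.3,.3]): print(arm.ik(p,T), p+T@[.082,0,-.168])
```

```text
shelf (array([0.769, 0.059, 0.345]), [np.float64(0.002422430546892582), np.float64(0.002422430546892861)]) (array([ 0.783, -0.214,  0.298]), [np.float64(0.0013359610454004329), np.float64(0.001335961045400336)])
cap (array([ 0.775, -0.091,  0.024]), [np.float64(0.0012457416635536192), np.float64(0.0012457416635537713)])
handle end (array([ 0.744, -0.096,  0.099]), [np.float64(0.0014746413767790934), np.float64(0.0014746413767790835)]) inner (array([ 0.678, -0.097,  0.107]), [np.float64(0.001026128953550278), np.float64(0.0010261289535501855)])
grip (array([ 0.635, -0.058,  0.255]), [np.float64(0.001068719099945814), np.float64(0.004004734898588518), np.float64(0.0029391604346579525)])
wall top edge [0.268 0.084 0.488] strip [array([0.741, 0.075, 0.1  ]), array([0.722, 0.021, 0.25 ])]
[-0.208  0.    -0.978]
[ 0.087  0.76  -0.031  1.321  0.036  1.271 -1.523] [ 0.83  -0.097  0.234]
[ 0.083  0.63  -0.027  1.072  0.028  1.649 -1.512] [ 0.83  -0.097  0.447]
[ 0.409  0.236  0.083  1.668  0.08   1.424 -1.098] [ 0.535 -0.3    0.447]
[ 0.483  0.892 -0.782  1.288  0.559  1.407  1.261] [ 0.67  -0.097  0.268]
[ 0.397  0.71  -0.676  1.044  0.384  1.719  1.393] [ 0.67  -0.097  0.481]
[ 1.316  0.468 -1.174  1.619  0.457  1.56   1.651] [ 0.375 -0.3    0.481]
```

```bash
cat >> h.py <<'E'
from scipy.spatial.transform import Rotation as Ro
R0=np.diag([-1.,1,-1]); roll=lambda a:Ro.from_euler('x',a,degrees=True).as_matrix()@R0
E
python3 - <<'E'
from h import *
np.set_printoptions(precision=3,suppress=True)
q=np.array(arm.state()['q']); q[6]+=np.pi; arm.move_joints(q)
arm.move_gripper(.038)
R=roll(12); a=R[:,2]; c=np.array([.702,-.0965,.0945])
print(arm.ik([.69,-.14,.35],R),arm.ik(c,R))
arm.reach([.69,-.14,.35],R)
arm.move_l(c-.10*a,R,rate=.2)
print(arm.state()['q'])
f0=np.array(arm.state()['ft_force'])
arm.move_l(c-.015*a,rate=.1)
for s in np.arange(-.012,.0081,.002):
    arm.move_l(c+s*a,rate=.03); f=np.array(arm.state()['ft_force'])-f0; print(round(s,3),f,np.array(arm.state()['eef_pos'])-c)
    if np.linalg.norm(f)>2.5: break
snap('wrist','w2'); print(arm.state()['time_s'])
E
```

```text
[ 0.245  0.481 -0.015  1.207 -0.197  1.504  1.82 ] [ 0.225  0.647 -0.08   1.516 -0.186  1.021  1.832]
[ 0.222  0.566 -0.034  1.414 -0.201  1.205  1.841]
-0.012 [ 1.456  0.356 -0.578] [ 0.    -0.003  0.012]
-0.01 [ 1.592  0.338 -0.582] [-0.    -0.002  0.01 ]
-0.008 [ 1.372  0.567 -0.968] [-0.    -0.002  0.008]
-0.006 [ 0.744  0.347 -0.446] [-0.    -0.001  0.006]
-0.004 [ 1.713  0.689 -0.405] [-0.    -0.001  0.004]
-0.002 [ 1.765 -0.625 -0.599] [-0.    -0.     0.002]
0.0 [ 1.94   0.937 -0.916] [-0.  0. -0.]
0.002 [ 1.527  0.038 -0.393] [-0.     0.001 -0.002]
0.004 [ 1.013  0.438 -0.115] [-0.     0.001 -0.004]
0.006 [ 1.46   0.336 -1.015] [-0.     0.001 -0.006]
0.008 [ 2.157  0.32  -2.027] [-0.     0.002 -0.008]
15.05
```

View pics/w2.png

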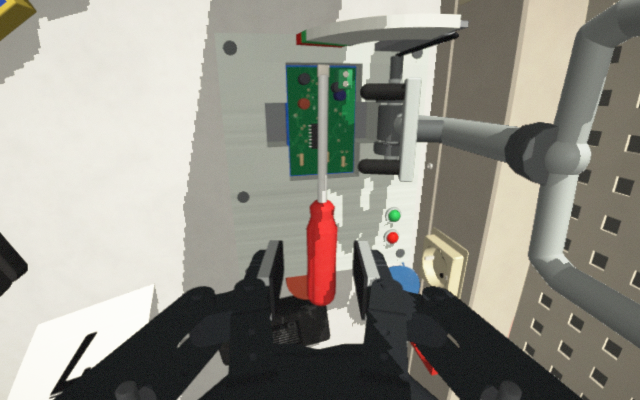

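Run:
```python
from h import *
np.set_printoptions(precision=3,suppress=True)
arm.move_gripper(.0)
s=arm.state(); print(s['opening'],s['grasp_force'],s['ft_force'])
p=np.array(s['eef_pos']); a=roll(12)[:,2]
arm.move_l(p+[0,0,.012],rate=.05)
print(arm.state()['opening'],arm.state()['grasp_force'])
arm.move_l(p-.04*a,rate=.1)
s=arm.state(); print(s['opening'],s['grasp_force'],s['ft_force'],s['time_s'])
m=arm.camera_model('wrist'); snap('wrist','w3')
for z in(.2,): print([ (d['xy'],d['score']) for d in arm.landmark_of('screwdriver','wrist')])
```

```text
-0.00029028498960198405 0.0 [-0.557  0.399 -0.33 ]
0.00015608789931091484 0.0
-0.00015230202568235782 0.0 [ 0.65   0.409 -0.539] 16.325
[([318.1, 173.2], 0.66)]
```

View pics/w3.png

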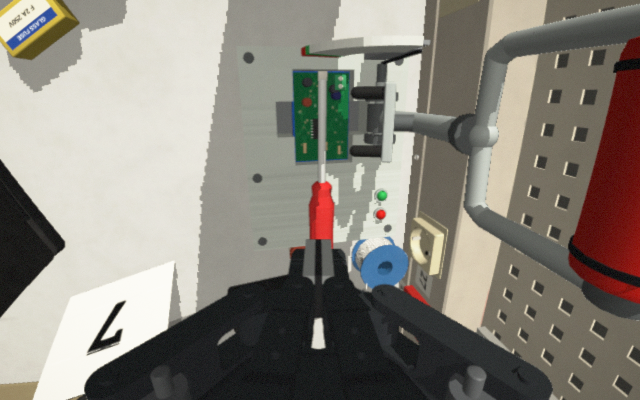

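Run:
```python
from h import *
np.set_printoptions(precision=3,suppress=True)
R=roll(8); a=R[:,2]; c=np.array([.708,-.0965,.0945])
arm.move_gripper(.031)
arm.move_l(c-.035*a,R,rate=.1)
arm.move_l(c-.008*a,rate=.1)
f0=np.array(arm.state()['ft_force'])
for s in np.r_[.004,.008,np.arange(.0095,.020,.0015)]:
    arm.move_l(c+s*a,rate=.03); f=np.array(arm.state()['ft_force'])-f0; print(round(s,4),f,np.array(arm.state()['eef_pos'])[2])
    if f[2]>4: break
arm.move_l(c+(s-.0015)*a,rate=.03)
arm.move_gripper(.0)
s=arm.state(); print(s['opening'],s['grasp_force'],s['ft_force'],s['time_s'])
```

```text
0.004 [-0.246 -0.065  0.323] 0.09045955039075287
0.008 [-0.411  0.389 -0.132] 0.08629113528879641
0.0095 [-0.352  0.326 -0.656] 0.08499803359637689
0.011 [0.17  0.49  0.079] 0.08350275929990722
0.0125 [-0.274 -0.055 -0.005] 0.08197360986591895
0.014 [-0.809 -0.068 -0.526] 0.08048268763203961
0.0155 [-0.355 -0.061 -0.754] 0.07898139885858448
0.017 [ 0.236 -0.268 -0.494] 0.07751211487242043
0.0185 [-0.404  0.186  0.3  ] 0.07599654069755457
-0.00020641466364303905 0.48697275383347005 [-0.229  0.009  1.017] 20.725
```

Run:
```python
from h import *
a=arm.get_image('wrist'); b=arm.get_image('side')[80:230,220:400]
t=arm.get_image('top')[60:210,170:350]
b=cv2.resize(np.hstack([b,t]),(720,300),interpolation=2); a=cv2.resize(a[100:400,80:560],(480,300))
im=np.vstack([np.hstack([a,np.zeros((300,240,3),np.uint8)]),b]); cv2.imwrite('pics/c4.png',im[:,:,::-1])
s=arm.state(); print(s['eef_pos'],s['grasp_force'])
```

```text
[ 0.70819015 -0.09414176  0.07787111] 0.6184502364612854
```

View pics/c4.png

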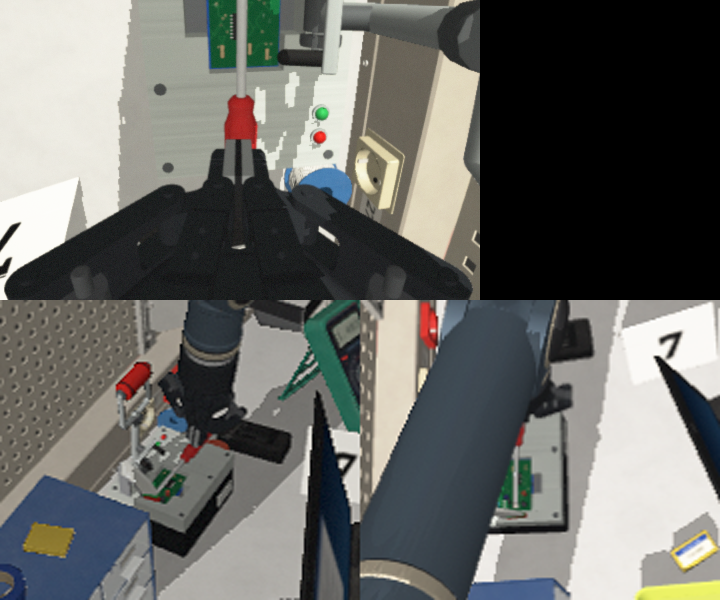

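Run:
```python
from h import *
np.set_printoptions(precision=1,suppress=True)
p=np.array(arm.state()['eef_pos']);a=roll(8)[:,2]
for s in(0,.019,.04,.073): print(s,[proj(c,p-a*s)[0] for c in('wrist','side','top')])
b=proj('side',p)[0]; print(b)
x,y=int(b[0]),int(b[1])
A=cv2.resize(arm.get_image('side')[y-35:y+25,x-40:x+40],None,fx=8,fy=8,interpolation=2)
cv2.circle(A,(int((b[0]-x+40)*8),int((b[1]-y+35)*8)),5,(0,0,255),1)
cv2.imwrite('pics/c5.png',A[:,:,::-1])
```

```text
0 [array([318.5, 233.7]), array([316.3, 155.7]), array([248.2, 122.7])]
0.019 [array([318.5, 248.3]), array([317. , 151.2]), array([248. , 120.5])]
0.04 [array([318.6, 268.5]), array([317.7, 146. ]), array([247.7, 117.9])]
0.073 [array([318.9, 313.6]), array([319. , 137.8]), array([247.3, 113.6])]
[316.3 155.7]
```

View pics/c5.png

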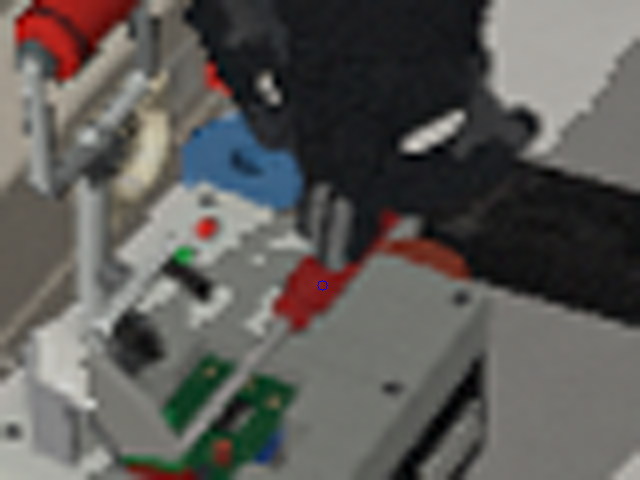

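Run:
```python
from h import *
np.set_printoptions(precision=4,suppress=True)
a=roll(8)[:,2]; p=np.array(arm.state()['eef_pos'])
arm.move_l(p-.012*a,rate=.1); f0=np.array(arm.state()['ft_force'])
arm.move_l(p-.002*a,rate=.05)
for s in np.arange(0,.010,.0015):
    arm.move_l(p+s*a,rate=.03); st=arm.state(); f=np.array(st['ft_force'])-f0; print(round(s,4),f,st['eef_pos'],st['grasp_force'],st['opening'])
    if abs(f[2])>4: break
arm.move_l(p-.03*a,rate=.1); print(arm.state()['time_s'])
```

```text
0.0 [ 0.5595 -0.604   1.2375] [ 0.7081 -0.0942  0.0778] 0.057142176449360704 -0.00018476610375911323
0.0015 [-1.8135 -1.2178  4.77  ] [ 0.7083 -0.0943  0.0775] 2.6372886303579435 0.00019381856989363037
22.5167
```

Run:
```python
from h import *
np.set_printoptions(precision=3,suppress=True)
R=roll(8); a=R[:,2]; c=np.array([.708,-.0965,.0945])
arm.move_gripper(.033)
arm.move_l(c+.012*a,R,rate=.12)
f0=np.array(arm.state()['ft_force'])
for s in np.arange(.016,.042,.002):
    arm.move_l(c+s*a,rate=.04); f=np.array(arm.state()['ft_force'])-f0; print(round(s,4),f,arm.state()['eef_pos'][2])
    if np.abs(f).max()>3.5: break
arm.move_l(c+(s-.0025)*a,rate=.03)
arm.move_gripper(.0)
s=arm.state(); print(s['opening'],s['grasp_force'],s['ft_force'],s['time_s'])
```

```text
0.016 [-0.374 -0.255 -1.43 ] 0.07897294511934444
0.018 [-1.395  0.059 -1.473] 0.0767276006572935
0.02 [-0.569  0.639 -1.607] 0.07452935008089866
0.022 [-0.18   0.369 -1.451] 0.07245382997933436
0.024 [-1.039  0.974 -1.295] 0.07052076407700447
0.026 [ 0.282  0.014 -1.127] 0.06852890434992434
0.028 [-0.331  0.271 -1.103] 0.06655990450681544
0.03 [ 0.101  0.829 -1.902] 0.06457965200057808
0.032 [-0.513  0.656 -1.648] 0.0626065770801765
0.034 [-2.706 -0.309  4.158] 0.06190567354179716
0.015888905252603277 58.66905614733696 [0.698 0.16  0.344] 26.325
```

Run:
```python
from h import *
np.set_printoptions(precision=3,suppress=True)
R=roll(8); a=R[:,2]; p=np.array(arm.state()['eef_pos'])
arm.move_l(p-.03*a,rate=.1)
arm.move_l([.695,-.145,.31],R,rate=.25)
print(arm.state()['opening'],arm.state()['time_s'])
q=arm.ik([.445,-.293,.28],R0); print(q, arm.ik([.445,-.293,-.017],R0))
arm.reach([.445,-.293,.28],R0)
s=arm.state(); print(s['opening'],s['grasp_force'],s['time_s'])
arm.move_l([.445,-.293,.05],rate=.25)
m=snap('wrist','w6'); print(arm.state()['time_s'])
```

```text
0.016166314250175614 27.8167
[ 0.417  0.173  0.1    1.776 -0.019  1.193  2.093] [ 0.449  0.543  0.07   2.05  -0.069  0.551  2.138]
0.016319439753171523 58.5669120401144 28.9333
30.05
```

View pics/w6.png

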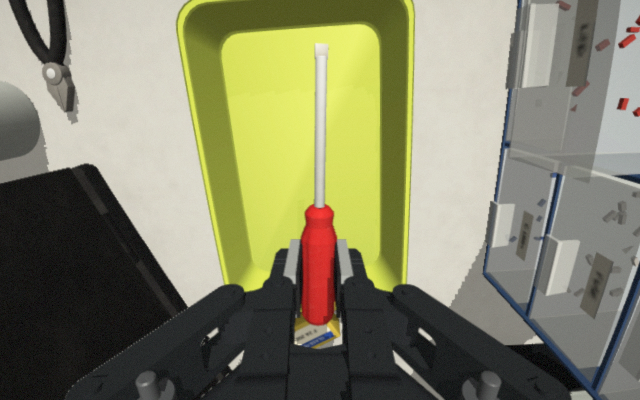

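Run:
```python
from h import *
np.set_printoptions(precision=3,suppress=True)
x,y=.443,-.298
f0=np.array(arm.state()['ft_force'])
arm.move_l([x,y,-.010],rate=.12)
for z in(-.014,-.017,-.019,-.021):
    arm.move_l([x,y,z],rate=.05); f=np.array(arm.state()['ft_force'])-f0; print(z,f)
    if f[2]>3: break
arm.move_gripper(.045)
arm.move_l([x,y,.12],rate=.25)
snap('wrist','w7'); print(arm.look_for('screwdriver','wrist')[:1])
s=arm.state();print(s['opening'],s['grasp_force'],s['time_s'])
```

```text
-0.014 [-0.154  0.028 -0.809]
-0.017 [-0.839  0.925 -0.634]
-0.019 [-0.739 -0.319  0.453]
-0.021 [-0.309  0.54  -0.153]
[{'xy': [315.6, 175.6], 'score': 0.7}]
0.044824626766351315 0.0 32.9083
```

View pics/w7.png

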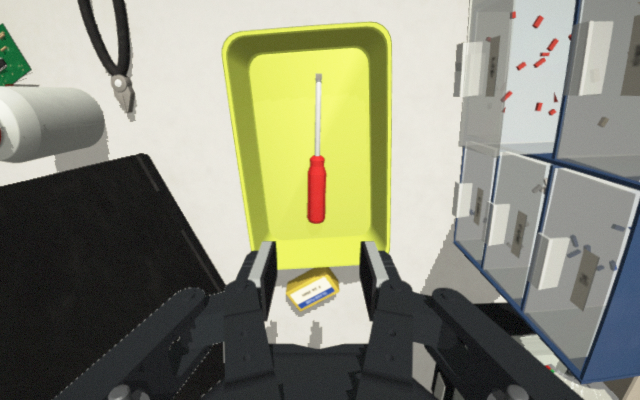

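Run:
```python
from h import *
np.set_printoptions(precision=3,suppress=True)
arm.move_gripper(.06)
arm.move_l([.46,-.28,.28],rate=.3)
R=roll(15);a=R[:,2];G=np.array([.635,-.056,.252])
print(arm.ik(G+.04*a-.10*a,R))
arm.reach(G+.04*a-.10*a,R)
for c in('wrist','top','side'):
    m=arm.camera_model(c); arm.get_image(c)
    for k in(arm.landmark_of,arm.look_for):
        print(c,[(d['xy'],round(d['score'],2),atz(c,d['xy'],.252,m)) for d in k('grip',c)[:2]], proj(c,G))
im=snap('wrist','w8')
hsv=cv2.cvtColor(im,cv2.COLOR_RGB2HSV); k=((hsv[...,0]<8)|(hsv[...,0]>172))&(hsv[...,1]>150)&(hsv[...,2]>60)
n,_,st,ce=cv2.connectedComponentsWithStats(k.astype(np.uint8)); m=arm.camera_model('wrist')
for i in range(1,n):
    if st[i,4]>150: print(st[i],ce[i],atz('wrist',ce[i],.252,m))
print(arm.state()['time_s'])
```

```text
[ 0.207  0.375 -0.04   1.461 -0.249  1.357  1.8  ]
wrist [([319.9, 204.6], 0.9, array([ 0.636, -0.057,  0.252])), ([98.8, 104.8], 0.5, array([ 0.554, -0.204,  0.252]))] [[321.023 202.53 ]]
wrist [([314.3, 187.9], 0.8, array([ 0.622, -0.062,  0.252]))] [[320.621 202.358]]
top [] [[215.033 134.247]]
top [] [[215.033 134.247]]
side [([284.8, 120.0], 0.56, array([ 0.627, -0.055,  0.252]))] [[286.881 118.411]]
side [([337.9, 266.4], 0.72, array([ 0.315, -0.372,  0.252])), ([287.6, 129.4], 0.61, array([ 0.601, -0.079,  0.252]))] [[286.881 118.411]]
[ 73   0  20  44 649] [82.781 20.737] [ 0.506 -0.203  0.252]
[305 167  31  12 301] [319.757 172.924] [ 0.61  -0.055  0.252]
[ 305  178   30   57 1482] [320.138 205.378] [ 0.638 -0.055  0.252]
[251 230  25  22 378] [263.931 239.151] [ 0.663 -0.103  0.252]
[328 259  12  35 307] [333.749 276.371] [ 0.71  -0.041  0.252]
[  0 372  66  28 374] [ 28.682 384.545] [ 0.775 -0.309  0.252]
35.4333
```

Run:
```python
from h import *
np.set_printoptions(precision=3,suppress=True)
a=roll(15)[:,2];G=np.array([.636,-.056,.252])
f0=np.array(arm.state()['ft_force'])
arm.move_l(G-.02*a,rate=.2)
for d in(0,.02,.03,.04):
    arm.move_l(G+d*a,rate=.1); f=np.array(arm.state()['ft_force'])-f0; print(d,f)
    if np.abs(f).max()>6: break
arm.move_gripper(0.)
s=arm.state(); print(s['opening'],s['grasp_force'],s['ft_force'],s['eef_pos'],s['time_s'])
```

```text
0 [-1.02   0.214  0.393]
0.02 [ 0.084 -0.312 -0.27 ]
0.03 [-0.997  0.168  0.073]
0.04 [-0.623 -0.435  0.607]
0.02298596085749595 58.685311675071716 [-0.167  0.736  2.843] [ 0.636 -0.045  0.214] 37.4083
```

```bash
cat >> h.py <<'E'
PIN=np.array([.636,-.0503,.089])
def gp(j):
    f=np.radians(88)-j; r=.163*np.cos(f); return PIN+[-.025*r,-r,.163*np.sin(f)]
def go(j,rate=.1,d=.04):
    R=roll(15*(1-j/1.18)); arm.move_l(gp(j)+d*R[:,2],R,rate=rate)
    s=arm.state(); g=np.array(s['eef_pos'])-d*np.array(s['ee_rot'])[:,2]
    v=g-PIN; ang=np.radians(88)-np.arctan2(v[2],-v[1])
    return ang,np.hypot(v[1],v[2]),np.array(s['ft_force']),s['opening'],s['time_s']
E
python3 - <<'E'
from h import *
np.set_printoptions(precision=3,suppress=True)
for j in np.arange(.12,.97,.12):
    r=go(j); print(round(j,2),*r)
    if np.linalg.norm(r[2])>35: break
E
```

```text
0.12 0.12295349406003897 0.16383922964704656 [ 2.939 -0.04   3.583] 0.02320353578041395 37.7667
0.24 0.24110230282862788 0.16384705196574043 [ 5.187 -0.199  4.323] 0.023029663073443483 38.125
0.36 0.3603032102975825 0.16385419184226596 [ 7.663 -0.571  4.365] 0.022909699035981248 38.4833
0.48 0.4785364550877713 0.16381167241272834 [8.064 0.936 3.122] 0.023162188235024837 38.8417
0.6 0.5970838905681238 0.16378145044329684 [ 9.482 -0.117  2.914] 0.023374117212858148 39.2
0.72 0.7151615019916262 0.1636794481310594 [10.972  0.478  2.171] 0.02327517278600934 39.5583
0.84 0.8336958197037275 0.16358525452955527 [11.223  0.003  3.796] 0.022986135745559282 39.9083
0.96 0.9524602392750063 0.1634747562796982 [11.885  0.792  1.899] 0.0234426264219532 40.2583
```

```bash
sed -i 's/-.025\*r/-.004*r/' h.py
python3 - <<'E'
from h import *
np.set_printoptions(precision=3,suppress=True)
for j in(1.0,1.04,1.08,1.12,1.15,1.18):
    r=go(j,.06); print(round(j,2),*r)
    if np.linalg.norm(r[2])>35: break
im=snap('wrist','w9');snap('side','s9');snap('top','t9')
for c in('side','top'):
    print(c,[(d['xy'],d['score']) for d in arm.landmark_of('grip',c)[:2]],proj(c,gp(1.18)))
hsv=cv2.cvtColor(im,cv2.COLOR_RGB2HSV); k=(hsv[...,0]>45)&(hsv[...,0]<80)&(hsv[...,1]>120)
n,_,st,ce=cv2.connectedComponentsWithStats(k.astype(np.uint8))
for i in range(1,n):
    if st[i,4]>20: print(st[i],ce[i])
for t in(-6,0,21,25,45): # scale points at tester y=41 radius 50
    f=np.radians(t); print(t,proj('wrist',PIN+[-.041,-.052*np.cos(f),.052*np.sin(f)]))
E
```

```text
1.0 1.0000176258914784 0.16341310200406303 [ 7.065 -0.699  2.784] 0.022827798761967107 40.5333
1.04 1.03820070038474 0.1633896511321445 [6.276 0.382 4.757] 0.02299298599314988 40.7917
1.08 1.0764570005964953 0.16332335147593086 [ 5.386 -0.782  5.312] 0.023130689885993056 41.05
1.12 1.11521878950515 0.16331051983499126 [ 5.555 -0.247  5.567] 0.02321877801841293 41.3083
1.15 1.1439846156568863 0.16325030566794974 [6.183 0.666 5.972] 0.023202303244845332 41.5583
1.18 1.172962229250801 0.16324193037788093 [5.272 1.724 6.575] 0.023168211925884405 41.8083
side [([341.5, 169.0], 0.85)] [[338.541 168.733]]
top [([336.5, 184.8], 0.58), ([289.9, 146.2], 0.57)] [[291.612 144.36 ]]
[479 161  13   8  47] [482.404 163.957]
[454 172  46  48 523] [481.323 185.885]
[439 178  30  50 567] [451.84  206.661]
[517 282  10   9  67] [521.403 286.134]
-6 [[468.231 160.357]]
0 [[471.79  162.079]]
21 [[492.676 168.8  ]]
25 [[498.15  170.157]]
45 [[531.806 176.841]]
```

Run:
```python
from h import *
np.set_printoptions(precision=3,suppress=True)
r=go(1.187,.05); print(*r)
F=[]
for i in range(20): arm.dwell(.2); s=arm.state(); F.append(s['ft_force'])
print(np.mean(F,0),s['eef_pos'],s['opening'],s['time_s'])
for c in('side','top'):
    arm.get_image(c)
    print(c,[(d['xy'],d['score']) for d in arm.landmark_of('grip',c)[:2]],[proj(c,gp(j))[0] for j in(1.10,1.18,1.25)])
arm.get_image('wrist'); 
for n in('board','lever_pin'): print(n,[(d['xy'],d['score']) for d in arm.landmark_of(n,'wrist')[:1]])
```

```text
1.1786549488083153 0.16324172852029276 [4.849 0.804 8.664] 0.02314732884563493 42.3083
[5.728 0.668 7.225] [ 0.638 -0.203  0.106] 0.023168311197090077 46.3083
side [([340.9, 168.1], 0.59), ([327.7, 278.7], 0.22)] [array([336.872, 164.748]), array([338.541, 168.733]), array([339.71, 172.15])]
top [([289.5, 144.2], 0.61)] [array([288.927, 143.128]), array([291.612, 144.36 ]), array([293.566, 145.455])]
board [([465.6, 204.5], 0.58)]
lever_pin [([537.8, 219.6], 0.63)]
```

```bash
python3 -c "
from h import *
print(arm.close_job(), arm.state()['time_s'])"
```

```text
the job is handed in; nothing more can be done
the job is handed in; nothing more can be done
```

I laid the screwdriver flat in the lime tray and let go of it. I then brought the lever down by its red grip to about 1.18 rad (mid green), held it over 4 s, and handed the job in at about 46.5 s with the lever still held. I judged the green from arm position and force, not by viewing the pointer.

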